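# Find the case that rattles

## Task

One of the three sealed aluminium cases has something loose inside, and you can tell which only by shaking or tipping it. Stand the two silent cases upright on top of the narrow raised wooden rail and let go of them, then hold the rattling case up, level and still, well clear above the middle of the brass plate at the back for me to look at, and finish while still holding it there. Leave the other things on the bench where they are.

Things in the scene. Friction and masses are not known exactly. Their poses are not given: they have to be found in the camera images.
- case_1: sealed bare aluminium box with screwed lid, 140 (x) x 50 (y) x 54 mm (z), 0.33 to 0.41 kg; three look and weigh alike. Two are silent; in one (not told which) a loose, unseen 36 mm steel ball of 0.19 kg can roll 49 mm either way from the middle along x, striking the ends if shaken, running to the lower end if tipped. Origin: centre of underside. Starts upright, x within 0.4 rad of straight ahead. Grip across the 50 mm
- case_2: sealed bare aluminium box with screwed lid, 140 (x) x 50 (y) x 54 mm (z), 0.33 to 0.41 kg; three look and weigh alike. Two are silent; in one (not told which) a loose, unseen 36 mm steel ball of 0.19 kg can roll 49 mm either way from the middle along x, striking the ends if shaken, running to the lower end if tipped. Origin: centre of underside. Starts upright, x within 0.4 rad of straight ahead. Grip across the 50 mm
- case_3: sealed bare aluminium box with screwed lid, 140 (x) x 50 (y) x 54 mm (z), 0.33 to 0.41 kg; three look and weigh alike. Two are silent; in one (not told which) a loose, unseen 36 mm steel ball of 0.19 kg can roll 49 mm either way from the middle along x, striking the ends if shaken, running to the lower end if tipped. Origin: centre of underside. Starts upright, x within 0.4 rad of straight ahead. Grip across the 50 mm
- rail: fixed wooden rail, a bar 320 mm long (its x), 28 mm wide (its y), top 60 mm above the bench, on two feet 80 mm wide; there is room for two cases lying lengthways one behind the other, for instance centred 85 mm either side of the middle. The bar is narrower than a case. Origin: on the bench under its middle
- rail_top (a point): middle of the rail's top face, 60 mm above the bench; same axes as the rail
- roof_plate: folded brass roof panel lying on the bench, 98 (its x) x 133 (its y) x 9 mm, fixed. Origin: centre of its underside, on the bench. The rattling case is to be held with its underside some 120 to 250 mm above the bench over the middle of it
- axle_set: geared axle set with four wheels, 70 x 69 x 31 mm. Bystander, loose; leave it where it is. Origin: centre of the underside.
- motor: black motor on an upright brass gear plate, 52 x 76 x 64 mm. Bystander, loose; leave it where it is. Origin: centre of the underside.
- receiver: flat black radio receiver, 38 x 61 x 17 mm. Bystander, loose; leave it where it is. Origin: centre of the underside.

How it is judged:
By the outcome, as a careful person would: the job done as asked, in the order asked, and still so for the second after the job is handed in, while the arm keeps its last pose, push and grip.
It also fails if it takes over 72 s, if anything falls off the work surface, if the arm or the gripper's body presses on something with over 40 N, if the wrist force passes 120 N, or if a joint passes its speed limit or range.

## Robot

A 7-joint arm with a two-finger parallel gripper is mounted at the origin on a cart in front of the work surface, level with it; the furniture and walls round the work are solid. World frame = base frame: x ahead of the robot, y to its left, z up, the work surface at z = 0. Lengths are in m, angles in rad, forces in N, time in s.
With the tool pointing down it reaches from about 0.425 to 0.95 m from the base axis. Payload 4.7 kg.
Tool frame: the origin (TCP) lies at the very end of the fingers, on their centre line; the grasp point (between the pads) lies r.pinch_z behind it (r.pinch_z is the distance from the TCP to the grasp point, in m); z points along the fingers, y is the direction in which the jaws open and shut (so a half turn about z gives the same grasp; the last joint's range is limited). The gripper opens to 85 mm and grips with 20 to 120 N. Pads are 22 mm wide; open, the fingers measure 114 mm over their backs; the gripper's body (76 mm by 85 mm) begins 54 mm behind the grasp point. The pads swing forward as they close: fully open they stand 13 mm farther back than shut.
Start: joints at [-1.294, 0.469, -0.049, 1.532, 0.024, 1.141, -0.082], TCP at [0.203, 0.644, 0.231] pointing down, gripper open.
Joint ranges: [-2.59, 2.59], [-0.33, 1.99], [-1.39, 1.29], [0.1, 2.45], [-1.04, 4.18], [0.21, 1.99], [-2.66, 2.66]. Speed limits (rad/s): [2.57, 2.57, 3.14, 3.14, 3.14, 3.14, 3.14].

## Interface

Orientations are given as a unit quaternion [x, y, z, w].
In Python, from station import get_state, imaging, r, spotter gives the robot as it stands. The module is installed in compiled form; this text tells all that it offers.
- The arm moves only by the shell command python3 -m crank 'ROWS' [OPENING] [FORCE]. ROWS is JSON, a list of rows, each a list of 6 numbers: the shift along the tool's x, y, z in units of 30 mm (1.0 is 30 mm), then the turn, a rotation vector about the tool's x, y, z in degrees. A call has 1 to 5 rows; each row is the pose to reach, as a shift and turn from the pose measured when the call began, along the tool's axes at that moment; what a row does not reach only later rows make up. A row lasts 1/10 s, in which the tool goes at most 50 mm and 8.59 degrees, less where a joint would pass 70% of its speed; a pose out of reach is approached as far as the arm can. A call with a gripper value outside its range is refused whole. OPENING is the finger opening in mm, from 0 to 85.4, set as the call begins (- or left out, the last holds). The fingers move at their own pace and stop on an object; FORCE is the grip in N (left out, the last holds). Time passes only in rows, so rows that repeat a pose let the fingers close. It gives the time, the measured TCP pose, the force and the opening at its end, in the units of the state.
- get_state(): the state, without advancing time (a new reading comes with each control period).
- imaging.camera(name): name is "scene" or "top" or "wrist"; returns a dict with "img" (384x512x3 uint8, red, green, blue), "K" (3x3 intrinsics, pixels), "k1" (the pictures are not rectified: a ray, as slopes to the right and down, at radius r is drawn at 1 + k1 r^2 times it, then the intrinsics apply), "extrinsics" (4x4, takes a point from camera to world coordinates); the wrist camera has in their place "T_tool_cam" (4x4, takes a point from camera to tool coordinates, whose origin is the TCP and whose axes are the flange's). Camera axes: x right, y down, z forward; pixel columns grow to the right and rows downward; lengths in m; the calibration is good to about 2 mm. A picture is of the moment at which its call begins: read the wrist's pose just before it. There is no depth.
- r.close_job(): hands the job in, once; it reports no verdict.
Trained networks look in a picture, given as the dict that the camera call returned (one of the last four; its "shot" number tells which), for a name from the list of things; names that differ only in an ending like _2 or _b are one class to them, and where a whole thing is asked for, a point or a joint stands for the part that bears it (a point fixed in the world has none). Each returns a list of dicts, best first, with "p" (0 to 1); they miss things now and then, are a little off and sometimes report something else, mostly with a low value. They report only what shows in the picture. A call takes as long as a camera call.
- spotter.outline_of(name, picture): "region" (384x512 bool, what is visible of it) and "at" ([column, row] in pixels, amid what is visible of it).
The state is a dict: "time": time; "qpos": joint angles; "qd": joint speeds; "joint_torque": joint torques, N m; "tcp_pos": TCP position; "tcp_rot": TCP orientation; "ft_force": force on the tool from outside, world axes, zero at the start; "ft_torque": the same for the moment, N m; "finger_gap": finger opening in m.
Only numpy, scipy, OpenCV 4.12 (cv2) and the standard library are available. Lean on these libraries where they do the work, as an engineer would, in place of code of your own. Each camera call takes 0.05 s, during which the arm holds its last target. There are 200 camera calls.

## Working session

There is one attempt and no reset: what is moved stays moved. The work goes in short steps, Python scripts to look and compute and a shell command to move; the robot and the scene stay as the last step left them, time stands still between calls to the robot, and variables do not carry over. Pictures are saved under pics/ and viewed, about 8 in all and at most 12, crops included, and the job is handed in when it is done.

```bash
mkdir -p pics
cat > h.py <<'E'
import numpy as np,cv2
from scipy.spatial.transform import Rotation as R
from station import get_state,imaging,r,spotter
def ray(d,uv,E=None):
    E=np.array(d["extrinsics"]) if E is None else E
    K=np.array(d["K"],float);k=d["k1"]
    m=(np.array(uv,float).reshape(-1,2)-[K[0,2],K[1,2]])/[K[0,0],K[1,1]]
    n=m.copy()
    for _ in range(20): n=m/(1+k*(n**2).sum(1,keepdims=True))
    v=np.c_[n,np.ones(len(n))]@E[:3,:3].T
    return E[:3,3],v
def onz(d,uv,z,E=None):
    o,v=ray(d,uv,E); return o+v*((z-o[2])/v[:,2])[:,None]
def T():
    s=get_state();M=np.eye(4);M[:3,:3]=R.from_quat(s["tcp_rot"]).as_matrix();M[:3,3]=s["tcp_pos"];return M
def rows(pos,yaw=None):
    "shift (30mm units) to pos; turn to tool-down with tool y axis along yaw+90 (x axis at yaw, mod pi)"
    M=T();sh=M[:3,:3].T@(np.array(pos)-M[:3,3])/.03
    rv=np.zeros(3)
    if yaw is not None:
        best=None
        for a in(yaw,yaw+np.pi):
            x=[np.cos(a),np.sin(a),0];D=np.c_[x,np.cross([0,0,-1],x),[0,0,-1]]
            v=R.from_matrix(M[:3,:3].T@D).as_rotvec(degrees=True)
            if best is None or np.linalg.norm(v)<np.linalg.norm(best):best=v
        rv=best
    return np.round(np.r_[sh,rv],2).tolist()
E
python3 - <<'E'
from h import *
s=get_state();print(s["time"],s["tcp_pos"],s["tcp_rot"],r.pinch_z,s["ft_force"],s["finger_gap"])
print(T().round(3))
for c in("top","scene"):
    d=imaging.camera(c);cv2.imwrite(f"pics/{c}0.png",d["img"][:,:,::-1])
    print(c,np.array(d["extrinsics"]).round(3).tolist())
    for n,z in(("case_1",.054),("rail",.06),("roof_plate",.005),("axle_set",.03),("motor",.06),("receiver",.017)):
        for o in spotter.outline_of(n,d):
            if o["p"]<.3: continue
            cs,_=cv2.findContours(o["region"].astype(np.uint8),0,2)
            cc=max(cs,key=cv2.contourArea)[:,0]
            P=onz(d,cc,z)[:,:2].astype(np.float32)
            b=cv2.minAreaRect(P*1000)
            print(n,round(o["p"],2),np.round(o["at"]),"rect mm",np.round(b[0]),np.round(b[1]),round(b[2],1))
E
```

```text
0.0 [0.20306408 0.64312087 0.23023724] [ 1.52319751e-01  9.88330765e-01 -9.89072696e-04 -1.17998079e-04] 0.0187 [ 0.69530675 -0.09231859 -0.11979355] 0.08528918693493115
[[-0.954  0.301 -0.001  0.203]
 [ 0.301  0.954 -0.002  0.643]
 [-0.    -0.002 -1.     0.23 ]
 [ 0.     0.     0.     1.   ]]
top [[0.007, -0.984, 0.177, 0.379], [-1.0, -0.007, 0.0, 0.009], [0.001, -0.177, -0.984, 1.112], [0.0, 0.0, 0.0, 1.0]]
case_1 0.82 [219. 242.] rect mm [454.  91.] [146.  52.] 17.4
case_1 0.74 [281. 230.] rect mm [489. -61.] [138.  55.] 13.1
case_1 0.56 [162. 244.] rect mm [444. 235.] [ 62. 140.] 75.7
rail 0.61 [374. 220.] rect mm [ 513. -292.] [ 78. 316.] 87.8
roof_plate 0.57 [238. 160.] rect mm [678.  44.] [102. 133.] 1.9
axle_set 0.58 [310. 177.] rect mm [ 627. -141.] [59. 70.] 0.4
motor 0.91 [140. 169.] rect mm [636. 295.] [71. 47.] 64.9
receiver 0.86 [332. 257.] rect mm [ 417. -195.] [63. 39.] 87.4
scene [[0.886, -0.359, 0.292, 0.178], [-0.463, -0.666, 0.585, -0.75], [-0.015, -0.654, -0.757, 1.041], [0.0, 0.0, 0.0, 1.0]]
case_1 0.8 [240. 232.] rect mm [484. -80.] [158.  76.] 15.5
case_1 0.78 [190. 170.] rect mm [441. 218.] [ 98. 137.] 75.6
case_1 0.77 [207. 200.] rect mm [450.  74.] [165.  85.] 19.4
case_1 0.57 [235. 140.] rect mm [641. 289.] [110.  55.] 67.9
rail 0.57 [282. 285.] rect mm [ 509. -330.] [ 78. 321.] 88.5
roof_plate 0.7 [274. 189.] rect mm [678.  46.] [100. 137.] 1.6
axle_set 0.72 [294. 234.] rect mm [ 624. -150.] [62. 83.] 0.7
motor 0.51 [233. 140.] rect mm [637. 283.] [98. 47.] 64.5
receiver 0.6 [238. 279.] rect mm [ 417. -201.] [42. 64.] 0.3
```

View pics/top0.png

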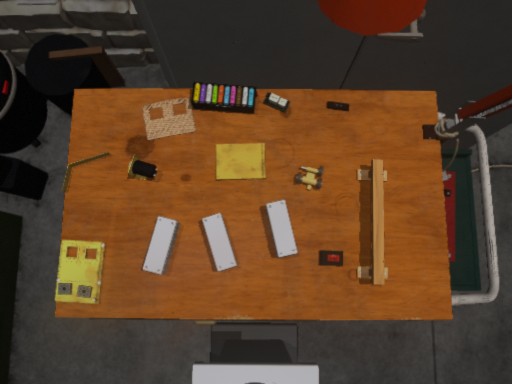

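View pics/scene0.png

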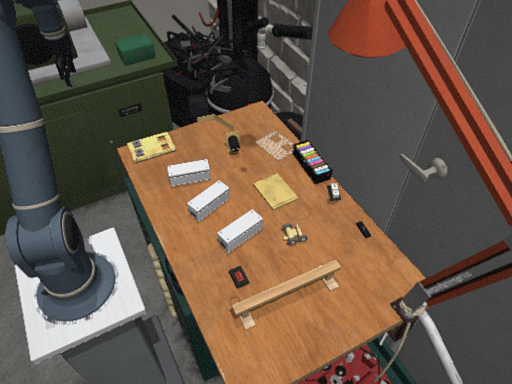

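Top view: cases A (162,244), B (219,242) and C (281,230), with the rail bar at col 378, rows 160–284, and the plate at (240,160). The spotter's finds agree with this, except one false "case" on the motor in the scene view. I'll start with C, which is nearest the rail.

Run:
```python
from h import *
d=imaging.camera("top");K=np.array(d["K"]);
a=d["img"][150:295,362:395].astype(int)
# bar edges: wood bar lighter than table; use vertical gradient columns
g=cv2.GaussianBlur(d["img"],(3,3),0).astype(float)[:,:,1]
for row in (180,195,210,225,240,255): print(row,g[row,366:392].round().astype(int).tolist())
print(g[152:170,378].round(),g[276:292,378].round())
print(rows([.40,.32,.23]),rows([.486,-.063,.2],np.radians(13)))
```

```text
180 [54, 54, 56, 56, 50, 46, 65, 104, 122, 119, 117, 121, 124, 125, 125, 125, 121, 115, 114, 118, 112, 97, 88, 87, 87, 86]
195 [48, 48, 48, 46, 42, 42, 62, 100, 123, 124, 120, 117, 119, 121, 122, 122, 118, 103, 84, 75, 73, 73, 73, 74, 74, 74]
210 [45, 45, 45, 44, 43, 45, 63, 99, 122, 125, 123, 121, 119, 120, 121, 122, 123, 114, 93, 81, 80, 80, 80, 82, 83, 84]
225 [50, 50, 49, 48, 46, 47, 60, 92, 118, 125, 120, 114, 115, 119, 122, 124, 124, 114, 95, 85, 83, 83, 83, 82, 81, 81]
240 [48, 48, 48, 45, 41, 40, 55, 88, 116, 122, 115, 112, 116, 121, 125, 128, 128, 117, 96, 84, 82, 82, 84, 85, 84, 83]
255 [47, 47, 46, 45, 41, 39, 51, 81, 109, 117, 115, 115, 118, 122, 127, 131, 130, 115, 90, 80, 80, 81, 81, 81, 82, 82]
[ 73.  74.  76.  77.  78.  79.  88. 108. 125. 131. 131. 131. 131. 130.
 130. 130. 129. 129.] [119. 119. 119. 119. 119. 118. 117. 109.  91.  76.  74.  78.  81.  81.
  79.  76.]
[-9.5, -8.31, 0.05, 0.0, 0.0, 0.0] [-16.08, -19.63, 1.04, 0.01, 0.0, -30.52]
```

```bash
python3 -m crank '[[-9.5,-8.3,0,0,0,0],[-9.5,-8.3,0,0,0,0],[-9.5,-8.3,0,0,0,0],[-9.5,-8.3,0,0,0,0],[-9.5,-8.3,0,0,0,0]]' 85
python3 -m crank '[[-3.2,-2.8,0,0,0,0],[-3.2,-2.8,0,0,0,0],[-5.5,-6.7,0,0,0,0],[-6.5,-8.3,0,0,0,0],[-8,-10,0,0,0,0]]'
python3 - <<'E'
from h import *
print(T()[:3,3],rows([.486,-.063,.2],np.radians(13)))
E
```

```text
time: 1.25
tcp_pos: [0.3341, 0.4284, 0.2316]
tcp_rot: [0.152, 0.988, 0.0, 0.0]
ft_force: [1.7, 0.5, -0.4]
finger_gap: 0.0853
time: 1.75
tcp_pos: [0.4287, 0.1991, 0.2318]
tcp_rot: [0.152, 0.988, 0.001, 0.0]
ft_force: [0.5, 0.1, -0.7]
finger_gap: 0.0849
[0.42869407 0.19913557 0.23180407] [-4.45, -7.76, 1.05, 0.08, 0.06, -30.5]
```

```bash
python3 -m crank '[[-4.45,-7.8,1,0,0,-30.5],[-4.45,-7.8,1,0,0,-30.5],[-4.45,-7.8,1,0,0,-30.5],[-4.45,-7.8,1,0,0,-30.5],[-4.45,-7.8,1,0,0,-30.5]]'
python3 -m crank '[[-0.4,-0.6,0,0,0,0],[-0.4,-0.6,0,0,0,0]]'
cat >> h.py <<'E'
def wristcases(z,names=("case_1",),save=None):
    M=T();d=imaging.camera("wrist");E=M@np.array(d["T_tool_cam"])
    if save: cv2.imwrite(f"pics/{save}.png",d["img"][:,:,::-1])
    print("tcp",M[:3,3].round(4),"yaw",np.degrees(np.arctan2(M[1,0],M[0,0])).round(1))
    for n in names:
        for o in spotter.outline_of(n,d):
            if o["p"]<.3: continue
            cs,_=cv2.findContours(o["region"].astype(np.uint8),0,2);cc=max(cs,key=cv2.contourArea)[:,0]
            b=cv2.minAreaRect((onz(d,cc,z,E)[:,:2]*1000).astype(np.float32))
            print(n,round(o["p"],2),np.round(o["at"]),"bbox",cc.min(0),cc.max(0),"mm",np.round(b[0]),np.round(b[1]),round(b[2],1))
    return d,E
E
python3 - <<'E'
from h import *
d,E=wristcases(.054,save="w1");print(E[:3].round(3))
E
```

```text
time: 2.25
tcp_pos: [0.475, -0.011, 0.2079]
tcp_rot: [-0.116, 0.993, 0.001, 0.001]
ft_force: [1.6, -0.4, -0.5]
finger_gap: 0.0848
time: 2.45
tcp_pos: [0.4924, -0.0291, 0.2083]
tcp_rot: [-0.113, 0.994, 0.0, 0.002]
ft_force: [1.2, 0.3, 0.2]
finger_gap: 0.0851
tcp [ 0.4924 -0.0291  0.2083] yaw -167.1
case_1 0.92 [222. 151.] bbox [193  78] [255 234] mm [489. -63.] [139.  52.] 12.6
case_1 0.87 [403. 154.] bbox [363  77] [439 236] mm [456.  86.] [140.  64.] 18.2
case_1 0.78 [502. 212.] bbox [470 161] [511 247] mm [479. 181.] [84. 37.] 24.2
[[-0.224  0.937  0.27   0.424]
 [ 0.975  0.216  0.061 -0.044]
 [-0.001  0.276 -0.961  0.351]]
```

View pics/w1.png

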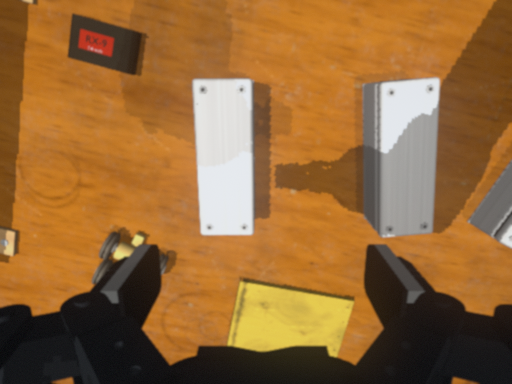

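The wrist view shows C at (222,151), squarely seen, and B at (403,154). C's measurement agrees with the top view: (0.489, -0.063), yaw 12.6°.

Run:
```python
from h import *
print(rows([.489,-.063,.1],np.radians(12.6)))
print(rows([.489,-.063,.017],np.radians(12.6)))
```

```text
[0.35, -1.21, 3.59, 0.12, 0.16, 0.66]
[0.36, -1.22, 6.36, 0.12, 0.16, 0.66]
```

```bash
python3 -m crank '[[0.35,-1.2,3.6,0,0,0.6],[0.35,-1.2,3.6,0,0,0.6],[0.35,-1.2,3.6,0,0,0.6],[0.35,-1.2,5,0,0,0.6],[0.35,-1.2,6.35,0,0,0.6]]'
python3 - <<'E'
from h import *
print(rows([.489,-.063,.017],np.radians(12.6)))
E
```

```text
time: 3.05
tcp_pos: [0.4897, -0.0605, 0.0167]
tcp_rot: [-0.112, 0.994, 0.002, 0.002]
ft_force: [0.7, 0.4, 1.1]
finger_gap: 0.0851
[0.04, -0.08, -0.01, 0.15, 0.28, 0.22]
```

```bash
python3 -m crank '[[0,-0.05,0,0,0,0],[0,-0.05,0,0,0,0],[0,-0.05,0,0,0,0],[0,-0.05,0,0,0,0],[0,-0.05,0,0,0,0]]' 40 80
python3 -m crank '[[0,0,-1.5,0,0,0],[0,0,-3,0,0,0],[0,0,-4,0,0,0],[0,0,-4,0,0,0]]'
cat > f.py <<'E'
from h import *
s=get_state();m=np.array(s["ft_torque"]);M=T()
print("F",np.round(s["ft_force"],2),"m_tool",(M[:3,:3].T@m).round(3),"z",M[2,3].round(3),"gap",round(s["finger_gap"],4))
E
python3 f.py
python3 -m crank '[[0,0,0,0,16,0],[0,0,0,0,16,0],[0,0,0,0,16,0],[0,0,0,0,16,0],[0,0,0,0,16,0]]'; python3 f.py
python3 -m crank '[[0,0,0,0,-16,0],[0,0,0,0,-16,0],[0,0,0,0,-16,0],[0,0,0,0,-16,0]]'; python3 f.py
python3 -m crank '[[0,0,0,0,-16,0],[0,0,0,0,-16,0],[0,0,0,0,-16,0],[0,0,0,0,-16,0],[0,0,0,0,-16,0]]'; python3 f.py
python3 -m crank '[[0,0,0,0,16,0],[0,0,0,0,16,0],[0,0,0,0,16,0],[0,0,0,0,16,0]]'; python3 f.py
```

```text
time: 3.55
tcp_pos: [0.4913, -0.0616, 0.0185]
tcp_rot: [-0.112, 0.994, 0.002, 0.004]
ft_force: [-1.1, 0.7, 7.4]
finger_gap: 0.0492
time: 3.95
tcp_pos: [0.4933, -0.0623, 0.1431]
tcp_rot: [-0.112, 0.994, 0.001, 0.009]
ft_force: [1.1, 0.1, -3.7]
finger_gap: 0.0485
F [ 1.07  0.09 -3.65] m_tool [ 0.025 -0.053  0.01 ] z 0.143 gap 0.0485
time: 4.45
tcp_pos: [0.4917, -0.0627, 0.1426]
tcp_rot: [-0.11, 0.985, -0.014, -0.13]
ft_force: [-0.8, 0.6, -3.0]
finger_gap: 0.0489
F [-0.78  0.63 -3.01] m_tool [-0.019 -0.391 -0.016] z 0.143 gap 0.0489
time: 4.85
tcp_pos: [0.4909, -0.0631, 0.1432]
tcp_rot: [-0.111, 0.994, 0.002, 0.008]
ft_force: [1.3, -0.3, -3.3]
finger_gap: 0.0491
F [ 1.26 -0.33 -3.33] m_tool [0.025 0.049 0.05 ] z 0.143 gap 0.0491
time: 5.35
tcp_pos: [0.4933, -0.0627, 0.1439]
tcp_rot: [-0.11, 0.983, 0.017, 0.147]
ft_force: [0.2, -0.2, -3.8]
finger_gap: 0.0488
F [ 0.19 -0.21 -3.79] m_tool [-0.01   0.418 -0.005] z 0.144 gap 0.0488
time: 5.75
tcp_pos: [0.4951, -0.062, 0.1437]
tcp_rot: [-0.112, 0.994, 0.001, 0.009]
ft_force: [0.6, -0.1, -4.9]
finger_gap: 0.0492
F [ 0.62 -0.07 -4.86] m_tool [-0.008 -0.049 -0.016] z 0.144 gap 0.0492
```

```bash
cat > f.py <<'E'
from h import *
L=[]
for _ in range(6):
    imaging.camera("wrist");s=get_state();M=T();L.append(np.r_[s["ft_force"],M[:3,:3].T@np.array(s["ft_torque"]),np.degrees(np.arcsin(M[2,0]))])
L=np.array(L);print("t",round(s["time"],2),"F",L[:,:3].mean(0).round(2),"m",L[:,3:6].mean(0).round(3),"sd",L[:,4].std().round(3),"tilt",L[-1,6].round(2),"gap",round(s["finger_gap"],4))
E
python3 -m crank '[[0,0,0,0,15,0],[0,0,0,0,15,0],[0,0,0,0,15,0],[0,0,0,0,15,0]]'>/dev/null; python3 f.py
python3 -m crank '[[0,0,0,0,-10,0],[0,0,0,0,-10,0]]'>/dev/null; python3 f.py
python3 -m crank '[[0,0,0,0,-20,0],[0,0,0,0,-20,0],[0,0,0,0,-20,0],[0,0,0,0,-20,0]]'>/dev/null; python3 f.py
python3 -m crank '[[0,0,0,0,10,0],[0,0,0,0,10,0]]'>/dev/null; python3 f.py
```

```text
t 6.45 F [ 0.16 -0.27 -3.05] m [ 0.002 -0.282  0.014] sd 0.074 tilt 13.96 gap 0.0489
t 6.95 F [-0.29 -0.11 -3.08] m [-0.012 -0.049  0.007] sd 0.063 tilt 3.96 gap 0.0488
t 7.65 F [-0.68  0.69 -3.1 ] m [-0.068  0.462  0.006] sd 0.202 tilt -16.04 gap 0.049
t 8.15 F [ 0.3   0.03 -3.27] m [-0.012  0.099  0.012] sd 0.096 tilt -6.03 gap 0.0485
```

```bash
sed -i 's/range(6)/range(12)/; s/^L=np.array(L);/L=np.array(L)[2:];/' f.py
python3 -m crank '[[0,0,0,0,4,0],[0,0,0,0,4,0]]'>/dev/null; python3 f.py
python3 -m crank '[[0,0,0,0,12,0],[0,0,0,0,12,0],[0,0,0,0,12,0],[0,0,0,0,8,0],[0,0,0,0,4,0]]'>/dev/null; python3 f.py
```

```text
t 8.95 F [-0.15 -0.27 -3.45] m [ 0.009 -0.015  0.002] sd 0.028 tilt -2.04 gap 0.049
t 10.05 F [ 0.25 -0.01 -3.34] m [-0.006  0.021 -0.01 ] sd 0.023 tilt 1.99 gap 0.0495
```

C's moment reverses between ±2° (opposite to pure gravity), which suggests a shifting mass. I'll put C back and compare with B.

Run:
```python
from h import *
print(rows([.489,-.063,.0195],np.radians(12.6)))
```

```text
[0.08, 0.01, 4.15, 0.01, -1.99, 0.35]
```

```bash
python3 -m crank '[[0.1,0,1.5,0,-2,0.3],[0.1,0,2.8,0,-2,0.3],[0.1,0,3.6,0,-2,0.3],[0.1,0,4.0,0,-2,0.3],[0.1,0,4.1,0,-2,0.3]]'
python3 -m crank '[[0,0,0,0,0,0],[0,0,0,0,0,0],[0,0,0,0,0,0],[0,0,-1,0,0,0],[0,0,-2.5,0,0,0]]' 85
python3 - <<'E'
from h import *
print(rows([.456,.089,.11],np.radians(18)),rows([.456,.089,.017],np.radians(18)))
E
```

```text
time: 10.55
tcp_pos: [0.4881, -0.0634, 0.0199]
tcp_rot: [-0.11, 0.994, 0.0, -0.001]
ft_force: [-0.6, -0.2, -3.4]
finger_gap: 0.049
time: 11.05
tcp_pos: [0.4869, -0.0632, 0.095]
tcp_rot: [-0.11, 0.994, 0.0, -0.003]
ft_force: [0.7, 0.0, -1.1]
finger_gap: 0.0848
[-0.1, 5.18, -0.5, 0.09, -0.31, -5.35] [-0.12, 5.17, 2.6, 0.09, -0.31, -5.35]
```

```bash
python3 -m crank '[[-0.1,5.2,-0.5,0,0,-5.4],[-0.1,5.2,-0.5,0,0,-5.4],[-0.1,5.2,-0.5,0,0,-5.4],[-0.1,5.2,-0.5,0,0,-5.4]]'
python3 - <<'E'
from h import *
wristcases(.054)
print(rows([.456,.091,.017],np.radians(17.8)))
E
```

```text
time: 11.45
tcp_pos: [0.4553, 0.0963, 0.1118]
tcp_rot: [-0.162, 0.987, 0.002, -0.001]
ft_force: [-0.1, -0.6, -0.6]
finger_gap: 0.085
tcp [0.4553 0.0963 0.1118] yaw -161.4
case_1 0.81 [470. 234.] bbox [392 142] [511 312] mm [425. 231.] [81. 96.] 75.8
case_1 0.66 [260. 195.] bbox [215  88] [302 306] mm [454.  94.] [140.  50.] 17.9
[0.0, -0.03, 3.14, 0.13, -0.16, 0.52]
```

```bash
python3 -m crank '[[0,0,1.2,0,0,0.5],[0,0,2.4,0,0,0.5],[0,0,3.1,0,0,0.5],[0,0,3.15,0,0,0.5]]'
python3 -m crank '[[0,0,0,0,0,0],[0,0,0,0,0,0],[0,0,0,0,0,0],[0,0,0,0,0,0],[0,0,0,0,0,0]]' 40 80
python3 -m crank '[[0,0,-1.5,0,0,0],[0,0,-3,0,0,0],[0,0,-4,0,0,0],[0,0,-4,0,-8,0],[0,0,-4,0,-12,0]]'
python3 -m crank '[[0,0,0,0,10,0],[0,0,0,0,10,0]]'>/dev/null; python3 f.py
python3 -m crank '[[0,0,0,0,12,0],[0,0,0,0,12,0],[0,0,0,0,12,0],[0,0,0,0,8,0],[0,0,0,0,4,0]]'>/dev/null; python3 f.py
```

```text
time: 11.95
tcp_pos: [0.4545, 0.0892, 0.0148]
tcp_rot: [-0.153, 0.988, -0.0, -0.004]
ft_force: [0.2, 0.4, 0.6]
finger_gap: 0.0849
time: 12.45
tcp_pos: [0.4556, 0.0896, 0.0164]
tcp_rot: [-0.153, 0.988, 0.0, -0.002]
ft_force: [-0.7, 1.0, 5.8]
finger_gap: 0.0492
time: 12.95
tcp_pos: [0.4554, 0.0891, 0.1378]
tcp_rot: [-0.152, 0.983, 0.017, 0.103]
ft_force: [-0.1, -0.2, -4.2]
finger_gap: 0.0492
t 13.75 F [-0.   -0.02 -3.32] m [-0.012  0.09   0.002] sd 0.036 tilt -2.02 gap 0.0491
t 14.85 F [ 0.15  0.36 -3.33] m [ 0.022 -0.076 -0.012] sd 0.027 tilt 2.0 gap 0.0493
```

B swings +0.09/−0.076 N·m (pure gravity, silent), while C gave −0.015/+0.021, so C is the rattler. B goes to the rail.

```bash
cat > rail.py <<'E'
from h import *
d=imaging.camera("top")
g=cv2.GaussianBlur(d["img"],(3,3),0).astype(float)[:,:,1]
P=[]
for row in range(190,262,6):
    gr=np.gradient(g[row,376:392]); P.append((row,376+np.argmin(gr)))
P=np.array(P,float)
# subpixel right edge: crossing of half level
uv=[]
for row in range(190,262,4):
    x=g[row,378:390]; lv=(x[:5].max()+x[-3:].mean())/2
    i=np.where((x[:-1]>=lv)&(x[1:]<lv))[0][-1]; uv.append((378+i+(x[i]-lv)/(x[i]-x[i+1]),row))
W=onz(d,uv,.06); p=np.polyfit(W[:,0],W[:,1],1)
e=onz(d,[(378,159),(378,283.7)],.06)
cx=e[:,0].mean(); th=np.arctan(p[0]); yc=np.polyval(p,cx)+.014/np.cos(th)
print("res mm",(1000*(W[:,1]-np.polyval(p,W[:,0]))).std().round(2),"ends x",e[:,0].round(4),"centre",cx.round(4),yc.round(4),"yaw",np.degrees(th).round(2))
for s in(1,-1): print([round(cx+s*.085*np.cos(th),4),round(yc+s*.085*np.sin(th),4)])
E
python3 rail.py
python3 - <<'E'
from h import *
print(rows([.598,-.294,.14],np.radians(0)))
E
```

```text
res mm 0.33 ends x [0.6696 0.3526] centre 0.5111 -0.3089 yaw -2.5
[np.float64(0.596), np.float64(-0.3127)]
[np.float64(0.4262), np.float64(-0.3052)]
[-0.67, -13.61, -0.13, -0.19, -2.0, 17.59]
```

Run:
```python
from h import *
print(rows([.57,-.24,.15],np.radians(-2.5)),rows([.57,-.24,.15]))
```

```text
[-0.31, -11.61, -0.45, -0.23, -1.99, 20.09] [-0.31, -11.61, -0.45, 0.0, 0.0, 0.0]
```

```bash
python3 -m crank '[[-0.3,-11.6,-0.5,0,-2,20],[-0.3,-11.6,-0.5,0,-2,20],[-0.3,-11.6,-0.5,0,-2,20],[-0.3,-11.6,-0.5,0,-2,20],[-0.3,-11.6,-0.5,0,-2,20]]'
python3 - <<'E'
from h import *
print(rows([.57,-.24,.15],np.radians(-2.5)))
E
```

```text
time: 15.4
tcp_pos: [0.5378, -0.1485, 0.1478]
tcp_rot: [0.021, 1.0, -0.002, 0.0]
ft_force: [1.2, 0.5, -2.8]
finger_gap: 0.0492
[-1.2, -3.0, -0.06, -0.21, 0.04, 0.14]
```

```bash
python3 -m crank '[[-1.2,-3,0,0,0,0],[-1.2,-3,0,0,0,0],[-1.2,-3,0,0,0,0]]'
python3 - <<'E'
from h import *
d,E=wristcases(.06,("rail",),save="w2")
np.savez("w2.npz",img=d["img"],E=E,K=d["K"],k1=d["k1"])
# project estimated rail-top corners
th=np.radians(-2.5);c=np.array([.5111,-.3089]);a=np.array([np.cos(th),np.sin(th)]);n=np.array([-a[1],a[0]])
K=np.array(d["K"]);im=d["img"][:,:,::-1].copy()
def proj(p):
    q=np.linalg.inv(E)@np.r_[p,1];m=q[:2]/q[2];m=m*(1+d["k1"]*(m@m));return K[:2,:2]@m+K[:2,2]
for sg in(-.014,.014):
    L=[proj(np.r_[c+a*t+n*sg,.06]) for t in np.linspace(-.16,.16,30)]
    cv2.polylines(im,[np.int32(L)],False,(0,0,255) if sg<0 else (255,0,0),1)
cv2.imwrite("pics/w2o.png",cv2.resize(im,None,fx=1.5,fy=1.5))
E
python3 rail.py
```

```text
time: 15.7
tcp_pos: [0.5703, -0.2494, 0.1486]
tcp_rot: [0.026, 1.0, -0.006, 0.001]
ft_force: [-1.1, 0.5, -4.1]
finger_gap: 0.0489
tcp [ 0.5703 -0.2494  0.1486] yaw 177.1
rail 0.86 [170.  95.] bbox [139   0] [194 267] mm [ 534. -310.] [ 32. 181.] 85.4Traceback (most recent call last):
  File "rail.py", line 12, in <module>
    i=np.where((x[:-1]>=lv)&(x[1:]<lv))[0][-1]; uv.append((378+i+(x[i]-lv)/(x[i]-x[i+1]),row))
      ~~~~~~~~~~~~~~~~~~~~~~~~~~~~~~~~~~~~^^^^
IndexError: index -1 is out of bounds for axis 0 with size 0
```

View pics/w2o.png

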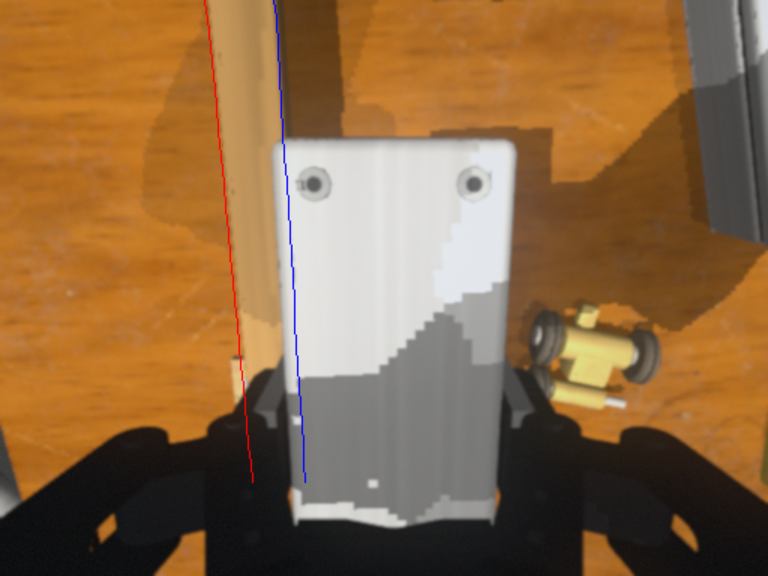

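The overlay shows the rail estimate lying on the bar to within about 1–2 mm (red edge col 207–252, blue 275–305), with the axle set at (595,345) clear of it. Next: how the case sits in the jaws.

Run:
```python
from h import *
z=np.load("w2.npz");d=dict(K=z["K"],k1=float(z["k1"]));E=z["E"]
P=onz(d,np.array([(274,146),(516,146),(293,470),(499,470)])/1.5,.1862,E);print(P.round(4).tolist(), P[:2,1].mean(),P[2:,1].mean())
M=T();print((M[:3,:3].T@(P-M[:3,3]).T).T.round(4).tolist())
# rail edges by gradient rows
g=cv2.GaussianBlur(z["img"],(3,3),0).astype(float).mean(2)
for row in(20,50,80,110,140): print(row,g[row,130:200:2].round().astype(int).tolist())
print(rows([.594,-.3125,.13],np.radians(-2.7)),rows([.594,-.3125,.082],np.radians(-2.7)))
```

```text
[[0.5007, -0.2691, 0.1862], [0.5031, -0.2214, 0.1862], [0.5749, -0.2731, 0.1862], [0.5769, -0.2243, 0.1862]] -0.24523215478703708 -0.2487015821331099
[[0.0677, -0.0327, -0.0387], [0.0673, 0.0151, -0.0388], [-0.0066, -0.0336, -0.0388], [-0.0066, 0.0152, -0.0389]]
20 [117, 118, 112, 108, 106, 120, 143, 146, 146, 146, 144, 143, 142, 141, 139, 137, 133, 131, 129, 127, 126, 128, 134, 139, 141, 141, 131, 100, 64, 55, 59, 61, 61, 61, 61]
50 [110, 109, 107, 106, 106, 105, 111, 135, 145, 145, 146, 145, 144, 142, 141, 140, 138, 135, 132, 130, 128, 126, 129, 137, 144, 144, 143, 133, 102, 68, 57, 60, 63, 64, 63]
80 [101, 101, 101, 101, 102, 102, 102, 103, 120, 142, 145, 145, 145, 143, 142, 142, 142, 140, 137, 134, 132, 132, 135, 140, 144, 146, 147, 146, 137, 107, 73, 66, 70, 73, 73]
110 [107, 106, 105, 105, 106, 106, 110, 110, 110, 114, 134, 145, 146, 145, 144, 144, 143, 143, 141, 140, 137, 139, 143, 145, 144, 147, 170, 192, 208, 221, 226, 226, 227, 227, 227]
140 [114, 114, 114, 114, 113, 114, 114, 113, 114, 114, 116, 126, 142, 146, 145, 144, 143, 143, 144, 144, 142, 140, 140, 145, 148, 146, 150, 175, 197, 213, 224, 227, 228, 227, 228]
[-0.91, -2.4, 0.58, -0.15, -0.06, 0.32] [-0.92, -2.4, 2.18, -0.15, -0.06, 0.32]
```

Run:
```python
from h import *
z=np.load("w2.npz");d=dict(K=z["K"],k1=float(z["k1"]));E=z["E"]
for u in([(141,20),(143.5,50),(146,80),(149.3,110),(152.7,140)],[(184.5,20),(186.3,50),(188.6,80)]):
    P=onz(d,u,.06,E);p=np.polyfit(P[:,0],P[:,1],1);print(P[:,:2].round(4).tolist(),np.degrees(p[0]).round(2))
    for x in(.596,.5111,.426):print(x,np.polyval(p,x).round(4))
print(T()[:3,3].round(4))
```

```text
[[0.4542, -0.3194], [0.4714, -0.3203], [0.4894, -0.3213], [0.5083, -0.3219], [0.528, -0.3224]] -2.3
0.596 -0.3253
0.5111 -0.3219
0.426 -0.3185
[[0.4557, -0.2926], [0.4728, -0.2934], [0.4908, -0.2939]] -2.14
0.596 -0.2979
0.5111 -0.2947
0.426 -0.2915
[ 0.5696 -0.2393  0.1473]
```

```bash
python3 -m crank '[[-0.85,-2.4,0.6,0,0,0],[-0.85,-2.4,0.6,0,0,0],[-0.85,-2.4,0.6,0,0,0],[-0.85,-2.4,1.2,0,0,0],[-0.85,-2.4,1.6,0,0,0]]'
python3 - <<'E'
from h import *
imaging.camera("wrist");imaging.camera("wrist");imaging.camera("wrist")
print(rows([.595,-.312,.079],np.radians(-2.4)),T()[:3,3])
E
```

```text
time: 16.35
tcp_pos: [0.5921, -0.3094, 0.0984]
tcp_rot: [0.019, 1.0, -0.0, -0.001]
ft_force: [0.0, 0.3, -3.1]
finger_gap: 0.0489
[-0.12, -0.06, 0.65, -0.03, -0.2, 0.15] [ 0.59164001 -0.31007181  0.09837771]
```

```bash
python3 -m crank '[[-0.1,-0.07,0.3,0,0,0],[-0.1,-0.07,0.55,0,0,0],[-0.1,-0.07,0.65,0,0,0],[-0.1,-0.07,0.65,0,0,0]]'
python3 -m crank '[[0,0,0.07,0,0,0],[0,0,0.1,0,0,0]]'
python3 - <<'E'
from h import *
imaging.camera("wrist");imaging.camera("wrist");print(T()[:3,3],rows([.595,-.312,.0765],np.radians(-2.4)),get_state()["ft_force"])
E
```

```text
time: 16.9
tcp_pos: [0.5941, -0.3121, 0.0782]
tcp_rot: [0.02, 1.0, 0.0, -0.002]
ft_force: [0.0, 0.5, -3.3]
finger_gap: 0.0494
time: 17.1
tcp_pos: [0.5944, -0.3125, 0.0765]
tcp_rot: [0.02, 1.0, -0.0, -0.002]
ft_force: [-2.7, 1.3, 7.5]
finger_gap: 0.0489
[ 0.59443678 -0.31249459  0.07652937] [-0.02, 0.02, 0.0, -0.02, -0.19, 0.13] [-1.69793944  1.49826124  4.33074669]
```

```bash
python3 -m crank '[[0,0,0,0,0,0],[0,0,0,0,0,0],[0,0,0,0,0,0],[0,0,-0.5,0,0,0],[0,0,-1.5,0,0,0]]' 85
python3 -m crank '[[0,0,-1.5,0,0,0],[0,0,-2.5,0,0,0],[-1,4,-2.5,0,0,0],[-1,6,-2.5,0,0,0]]'
python3 - <<'E'
from h import *
d=imaging.camera("scene");cv2.imwrite("pics/s2.png",d["img"][:,:,::-1])
print(rows([.42,.15,.2],np.radians(-14)))
E
```

```text
time: 17.7
tcp_pos: [0.5932, -0.3116, 0.1203]
tcp_rot: [0.02, 1.0, 0.001, -0.004]
ft_force: [0.9, -0.5, -0.1]
finger_gap: 0.0849
time: 18.1
tcp_pos: [0.6175, -0.216, 0.1983]
tcp_rot: [0.022, 1.0, -0.0, -0.001]
ft_force: [1.6, 2.3, -0.3]
finger_gap: 0.0849
[7.01, 11.52, 0.04, 0.54, -0.34, 12.38]
```

View pics/s2.png

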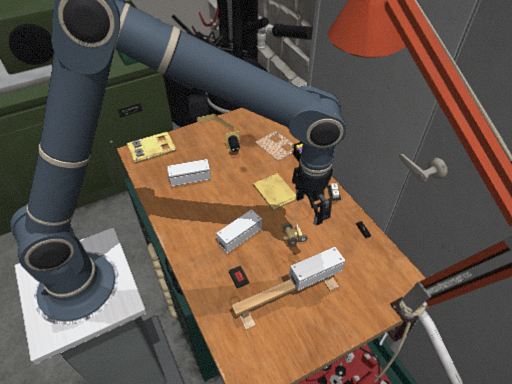

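B stands upright on the far half of the rail (318,268), and C (240,232) and A (189,173) are where they should be. On to A.

```bash
python3 -m crank '[[6.5,13,0,0,0,12.4],[6.5,13,0,0,0,12.4],[6.5,13,0,0,0,12.4],[6.5,13,0,0,0,12.4],[6.5,13,0,0,0,12.4]]'
python3 - <<'E'
from h import *
print(rows([.43,.21,.2],np.radians(-14)))
E
```

```text
time: 18.65
tcp_pos: [0.515, 0.0158, 0.1998]
tcp_rot: [0.122, 0.992, 0.005, -0.002]
ft_force: [1.8, 1.0, 0.9]
finger_gap: 0.0848
[4.32, 5.59, 0.07, 0.55, -0.32, -0.03]
```

```bash
python3 -m crank '[[4.3,5.6,0,0,0,0],[4.3,5.6,0,0,0,0],[4.3,5.6,0,0,0,0],[4.3,5.6,0,0,0,0],[4.3,5.6,0,0,0,0]]'
python3 - <<'E'
from h import *
wristcases(.054)
print(rows([.444,.24,.017],np.radians(-14.3)))
E
```

```text
time: 19.15
tcp_pos: [0.4282, 0.2155, 0.2031]
tcp_rot: [0.118, 0.993, 0.007, -0.002]
ft_force: [1.3, -1.0, -1.4]
finger_gap: 0.0851
tcp [0.4282 0.2155 0.2031] yaw 166.5
case_1 0.9 [296. 178.] bbox [265 103] [327 259] mm [444. 243.] [ 52. 141.] 76.0
case_1 0.86 [ 23. 274.] bbox [  0 212] [ 69 316] mm [465. -10.] [ 64. 104.] 65.1
[-0.28, 0.93, 6.21, 0.63, -0.3, 0.61]
```

```bash
python3 -m crank '[[-0.3,1,3,0.6,-0.3,0.5],[-0.3,1,3,0.6,-0.3,0.5],[-0.3,1,4.5,0.6,-0.3,0.5],[-0.3,1,5.6,0.6,-0.3,0.5],[-0.3,1,6.1,0.6,-0.3,0.5]]'
python3 -m crank '[[0,0,0.1,0,0,0],[0,0,0.1,0,0,0]]'
python3 - <<'E'
from h import *
print(rows([.444,.243,.017],np.radians(-14)))
E
```

```text
time: 19.75
tcp_pos: [0.4448, 0.2388, 0.0177]
tcp_rot: [0.125, 0.992, -0.002, -0.001]
ft_force: [-0.5, -0.5, -0.2]
finger_gap: 0.0848
time: 19.95
tcp_pos: [0.4458, 0.237, 0.0147]
tcp_rot: [0.126, 0.992, -0.003, -0.001]
ft_force: [0.1, -0.2, 0.6]
finger_gap: 0.0851
[0.11, 0.18, -0.08, -0.31, -0.09, -0.51]
```

Now grip, lift and apply the same ±2° tilt test.

```bash
python3 -m crank '[[0.1,0.18,-0.06,0,0,0],[0.1,0.18,-0.06,0,0,0],[0.1,0.18,-0.06,0,0,0],[0.1,0.18,-0.06,0,0,0],[0.1,0.18,-0.06,0,0,0]]' 40 80
python3 -m crank '[[0,0,-1.5,0,0,0],[0,0,-3,0,0,0],[0,0,-4,0,0,0],[0,0,-4,0,-8,0],[0,0,-4,0,-12,0]]'
python3 -m crank '[[0,0,0,0,10,0],[0,0,0,0,10,0]]'>/dev/null; python3 f.py
python3 -m crank '[[0,0,0,0,12,0],[0,0,0,0,12,0],[0,0,0,0,12,0],[0,0,0,0,8,0],[0,0,0,0,4,0]]'>/dev/null; python3 f.py
python3 - <<'E'
from h import *
print(rows([.44,.0,.16],np.radians(-2.4)),rows([.425,-.24,.16],np.radians(-2.4)))
E
```

```text
time: 20.45
tcp_pos: [0.4452, 0.2437, 0.018]
tcp_rot: [0.126, 0.992, -0.002, -0.0]
ft_force: [-0.5, -0.3, 6.6]
finger_gap: 0.0495
time: 20.95
tcp_pos: [0.4445, 0.2442, 0.1392]
tcp_rot: [0.125, 0.986, -0.013, 0.105]
ft_force: [-1.2, -0.5, -4.5]
finger_gap: 0.0492
t 21.75 F [ 0.02 -0.21 -3.59] m [0.021 0.084 0.014] sd 0.022 tilt -2.18 gap 0.049
t 22.85 F [-0.   -0.06 -3.98] m [-0.002 -0.082 -0.005] sd 0.032 tilt 1.83 gap 0.0493
[-1.86, -7.91, -0.75, 0.16, -1.82, -12.09] [-3.38, -15.78, -0.8, 0.16, -1.82, -12.09]
```

A is silent, with the same moments as B. It goes to the near rail slot.

```bash
python3 -m crank '[[-2.5,-7.8,-0.8,0,-1.8,-12],[-2.5,-7.8,-0.8,0,-1.8,-12],[-2.5,-7.8,-0.8,0,-1.8,-12],[-2.5,-7.8,-0.8,0,-1.8,-12],[-2.5,-7.8,-0.8,0,-1.8,-12]]'
python3 - <<'E'
from h import *
print(T()[:3,3],rows([.43,-.24,.16],np.radians(-2.4)))
E
```

```text
time: 23.35
tcp_pos: [0.4593, -0.0039, 0.1612]
tcp_rot: [0.022, 1.0, 0.002, 0.0]
ft_force: [0.9, 0.2, -3.1]
finger_gap: 0.049
[ 0.45930108 -0.00386316  0.16119092] [0.63, -7.91, 0.02, 0.18, 0.03, -0.13]
```

```bash
python3 -m crank '[[0.6,-7.9,0,0,0,0],[0.6,-7.9,0,0,0,0],[0.6,-7.9,0,0,0,0],[0.6,-7.9,0,0,0,0],[0.6,-7.9,0,0,0,0]]'
python3 -m crank '[[0.1,-2.3,0.3,0,0,0],[0.1,-2.3,1,0,0,0],[0.1,-2.3,1.7,0,0,0],[0.1,-2.3,1.7,0,0,0]]'
python3 - <<'E'
from h import *
for _ in range(3):imaging.camera("wrist")
print(T()[:3,3],rows([.426,-.305,.080],np.radians(-2.4)))
E
```

```text
time: 23.85
tcp_pos: [0.43, -0.2431, 0.1608]
tcp_rot: [0.023, 1.0, 0.001, 0.001]
ft_force: [1.3, 0.9, -3.9]
finger_gap: 0.0491
time: 24.25
tcp_pos: [0.4216, -0.3113, 0.1071]
tcp_rot: [0.024, 1.0, 0.003, -0.002]
ft_force: [-0.6, 0.6, -4.5]
finger_gap: 0.0488
[ 0.42459225 -0.31150293  0.11033293] [-0.03, 0.22, 1.01, 0.12, 0.13, -0.22]
```

```bash
python3 -m crank '[[0,0.2,0.5,0,0,-0.2],[0,0.2,0.9,0,0,-0.2],[0,0.2,0.95,0,0,-0.2],[0,0.2,0.98,0,0,-0.2]]'
python3 -m crank '[[0,0,0.05,0,0,0],[0,0,0.05,0,0,0]]'
python3 - <<'E'
from h import *
imaging.camera("wrist");imaging.camera("wrist");print(T()[:3,3],rows([.426,-.305,.0775],np.radians(-2.4)),get_state()["ft_force"])
E
```

```text
time: 24.8
tcp_pos: [0.4252, -0.3055, 0.0812]
tcp_rot: [0.021, 1.0, 0.001, 0.001]
ft_force: [-0.0, 0.3, -3.7]
finger_gap: 0.0491
time: 25.0
tcp_pos: [0.4255, -0.3058, 0.0801]
tcp_rot: [0.021, 1.0, 0.001, 0.002]
ft_force: [0.6, -0.3, -3.6]
finger_gap: 0.049
[ 0.42537166 -0.30574131  0.0800368 ] [-0.02, 0.03, 0.08, 0.09, 0.18, 0.0] [ 0.30104425  0.12025267 -3.86766905]
```

```bash
python3 -m crank '[[0,0,0.06,0,0,0],[0,0,0.11,0,0,0],[0,0,0.11,0,0,0]]'
python3 f.py; python3 -c "
from h import *;print(T()[:3,3])"
```

```text
time: 25.4
tcp_pos: [0.4258, -0.306, 0.0781]
tcp_rot: [0.021, 1.0, 0.001, 0.002]
ft_force: [-2.3, 2.6, 8.5]
finger_gap: 0.0487
t 26.0 F [-1.64  1.8   8.06] m [-0.341  0.779  0.018] sd 0.041 tilt -0.25 gap 0.049
[ 0.42579041 -0.30602269  0.07808864]
```

In contact at 8 N. Release and check.

```bash
python3 -m crank '[[0,0,-0.03,0,0,0],[0,0,-0.03,0,0,0],[0,0,-0.03,0,0,0],[0,0,-0.5,0,0,0],[0,0,-1.5,0,0,0]]' 85
python3 -m crank '[[0,0,-1.5,0,0,0],[0,0,-2.5,0,0,0],[-1,4,-2.5,0,0,0],[-1.5,6,-2.5,0,0,0],[-1.5,6,-2.5,0,0,0]]'
python3 - <<'E'
from h import *
d=imaging.camera("scene")
c=cv2.resize(d["img"][200:350,180:380,::-1],None,fx=3,fy=3);cv2.imwrite("pics/s3.png",c)
wristcases(.054)
print(rows([.488,-.063,.11],np.radians(12.6)))
E
```

```text
time: 26.5
tcp_pos: [0.4242, -0.3052, 0.1224]
tcp_rot: [0.021, 1.0, 0.002, -0.0]
ft_force: [-0.4, 0.8, 1.2]
finger_gap: 0.0848
time: 27.0
tcp_pos: [0.4672, -0.1605, 0.1994]
tcp_rot: [0.022, 1.0, 0.002, 0.001]
ft_force: [0.3, -0.3, 0.2]
finger_gap: 0.0847
tcp [ 0.47   -0.1505  0.1987] yaw 178.3
case_1 0.97 [355. 176.] bbox [309 104] [399 266] mm [484. -67.] [144.  56.] 13.6
case_1 0.65 [ 61. 275.] bbox [ 15 244] [112 314] mm [ 557. -336.] [ 52. 109.] 35.2
case_1 0.57 [ 46. 135.] bbox [ 0 25] [106 237] mm [ 433. -332.] [ 93. 175.] 87.9
[-0.56, 3.18, 2.97, 0.25, 0.07, -14.56]
```

View pics/s3.png

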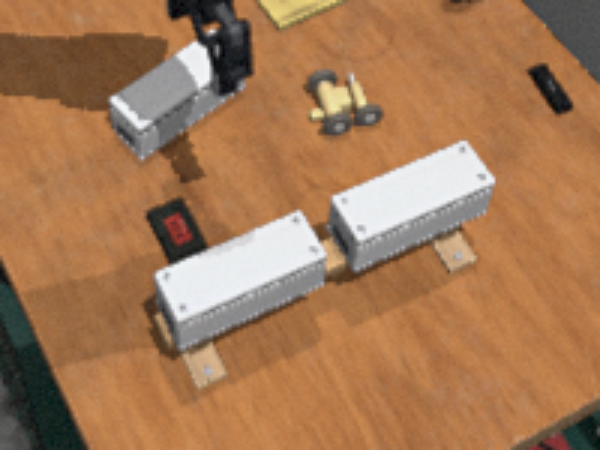

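Both cases stand level on the rail (crop (240,280) and (412,205)), and the receiver and axle set are untouched. Now to fetch C.

```bash
python3 -m crank '[[-0.6,3.2,0.5,0,0,-14.5],[-0.6,3.2,1.5,0,0,-14.5],[-0.6,3.2,3,0,0,-14.5],[-0.6,3.2,3,0,0,-14.5]]'
python3 - <<'E'
from h import *
for _ in range(2):imaging.camera("wrist")
wristcases(.054);print(rows([.488,-.063,.017],np.radians(12.6)))
E
```

```text
time: 27.55
tcp_pos: [0.4858, -0.0613, 0.1054]
tcp_rot: [-0.11, 0.994, 0.003, -0.004]
ft_force: [-0.6, -0.3, 1.1]
finger_gap: 0.0846
tcp [ 0.4886 -0.0643  0.1091] yaw -167.6
case_1 0.68 [264. 194.] bbox [219  88] [307 307] mm [486. -64.] [139.  50.] 12.6
[0.08, 0.07, 3.14, 0.14, 0.26, -0.28]
```

```bash
python3 -m crank '[[0,0,1.2,0,0,0],[0,0,2.4,0,0,0],[0,0,3.1,0,0,0],[0,0,3.1,0,0,0]]'
python3 -m crank '[[0,0,0,0,0,0],[0,0,0,0,0,0],[0,0,0,0,0,0],[0,0,0,0,0,0],[0,0,0,0,0,0]]' 40 80
python3 -m crank '[[0,0,-1.5,0,0,0],[0,0,-3,0,0,0],[0,0,-4.5,0,0,0],[0,0,-6,0,0,0],[0,0,-6,0,0,0]]'
python3 - <<'E'
from h import *
print(rows([.678,.045,.197],np.radians(10)))
E
```

```text
time: 28.15
tcp_pos: [0.4903, -0.066, 0.0179]
tcp_rot: [-0.106, 0.994, 0.001, 0.001]
ft_force: [-0.2, 0.2, -0.3]
finger_gap: 0.0852
time: 28.65
tcp_pos: [0.4918, -0.0658, 0.0201]
tcp_rot: [-0.106, 0.994, 0.002, 0.003]
ft_force: [-1.8, 1.2, 9.7]
finger_gap: 0.0489
time: 29.15
tcp_pos: [0.4946, -0.0674, 0.2069]
tcp_rot: [-0.106, 0.994, 0.001, 0.01]
ft_force: [-0.2, 0.2, -2.4]
finger_gap: 0.0489
[-6.76, 2.38, 0.47, 0.04, 1.18, 2.15]
```

```bash
python3 -m crank '[[-6.9,2.4,0.4,0,1.2,2],[-6.9,2.4,0.4,0,1.2,2],[-6.9,2.4,0.4,0,1.2,2],[-6.9,2.4,0.4,0,1.2,2],[-6.9,2.4,0.4,0,1.2,2]]'
python3 -m crank '[[0,0,0,0,-8,0],[0,0,0,0,-12,0],[0,0,0,0,-12,0],[0,0,0,0,-2,0],[0,0,0,0,-2,0]]'>/dev/null;python3 f.py
python3 -m crank '[[0,0,0,0,12,0],[0,0,0,0,14,0],[0,0,0,0,14,0],[0,0,0,0,8,0],[0,0,0,0,4,0]]'>/dev/null; python3 f.py
python3 - <<'E'
from h import *
d=imaging.camera("top")
for n,z in(("roof_plate",.006),):
    for o in spotter.outline_of(n,d): print(n,o["p"],onz(d,[o["at"]],z))
print(T()[:3,3],rows([.682,.046,.197],np.radians(12)))
E
```

```text
time: 29.65
tcp_pos: [0.6844, 0.051, 0.1976]
tcp_rot: [-0.091, 0.996, 0.001, 0.0]
ft_force: [-0.4, 0.8, -3.2]
finger_gap: 0.0491
t 30.75 F [ 0.02 -0.05 -3.49] m [ 0.013 -0.042 -0.01 ] sd 0.024 tilt -2.04 gap 0.0488
t 31.85 F [ 0.2   0.08 -3.23] m [-0.012  0.012  0.007] sd 0.026 tilt 2.0 gap 0.049
roof_plate 0.76 [[0.6748021  0.00489891 0.006     ]]
roof_plate 0.64 [[ 0.51317159 -0.30942955  0.006     ]]
[0.68436977 0.05097052 0.19763221] [0.11, -0.15, 0.02, 0.15, -1.98, -1.59]
```

The rattle signature repeats (−0.042/+0.012, against +0.09/−0.08 for the silent cases). Next I level it, settle it and do the final check.

```bash
python3 -m crank '[[0.1,-0.15,0,0.1,-2,0],[0.1,-0.15,0,0.1,-2,0],[0.1,-0.15,0,0.1,-2,0]]'
python3 f.py
python3 - <<'E'
from h import *
for _ in range(6): d=imaging.camera("scene")
cv2.imwrite("pics/s4.png",d["img"][:,:,::-1])
s=get_state();M=T();print(s["time"],M[:3,3].round(4),"down err deg",np.degrees(np.arcsin(M[2,:2])).round(2),"qd",np.abs(s["qd"]).max().round(3))
E
```

```text
time: 32.25
tcp_pos: [0.6822, 0.0459, 0.1979]
tcp_rot: [-0.09, 0.996, 0.0, -0.0]
ft_force: [0.2, -0.1, -3.9]
finger_gap: 0.0487
t 32.85 F [-0.2  -0.28 -3.04] m [-0.003  0.063 -0.011] sd 0.026 tilt -0.02 gap 0.0491
33.15 [0.6822 0.046  0.1977] down err deg [-0.01  0.02] qd 0.003
```

View pics/s4.png

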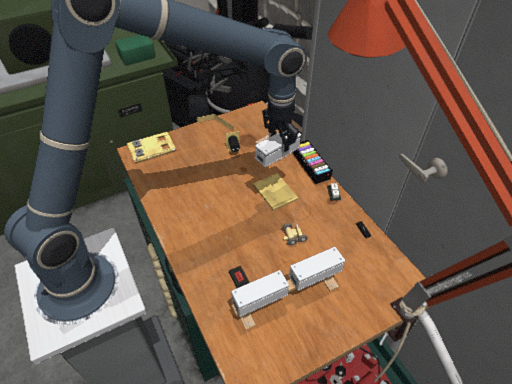

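Two cases stand on the rail at (260,293) and (318,269). The rattling case is held level above the plate at (270,150), and the bystanders are in place.

```bash
python3 -c "
from station import r
print(r.close_job())"
```

```text
the job is handed in; nothing more can be done
None
```

The job is done and handed in at about 33 s. The two silent cases stand on the rail, and the rattling one is held over the brass plate.

- **Which case rattles:** it is the one that stood nearest the rail. I tipped each case ±2° and compared the wrist moments. The other two gave about +0.09/−0.08 N·m, which is plain gravity. This one gave −0.015/+0.021, and −0.042/+0.012 when I repeated it over the plate, so its weight shifts to the lower end. My first 4–16° tilts on it were too noisy to decide.
- **Rail:** both silent cases are upright and released, at about x = 0.594 and x = 0.426. They were still standing in the last picture.
- **Holding:** the rattling case is centred on the plate to within a few millimetres. It is level to about 0.02° and still, with its underside about 178 mm above the bench.
- **Other things on the bench:** the axle set, motor and receiver look unmoved in the last picture. I did not measure their positions again.

One check disagreed: the last plate detection came out about 40 mm off in y. The arm and case were then partly hiding the plate, so I kept the earlier unobstructed position, on which both fixed cameras agreed to 2 mm.

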